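# Set the washing machine's delay timer

### The job

Set the washing machine's delay timer with a fingertip: flick the top edge of its ribbed wheel away from the front of the timer, click by click, until the one thick rib lies level on the far side between the two pointer fins, and never past it. Only then press the round start button on the timer all the way down and let it spring back. Nothing is to be picked up: leave the timer and the things around it standing where they are.

Things in the scene. Friction and masses are not known exactly. Their poses are not given: they have to be found in the camera images.
- timer: Delay timer: grey plastic box 130 (x) x 150 (y) x 56 mm high, about 2 kg, standing loose on the worktop. Origin: centre of the underside; x runs from its front (robot side) to its far side, y to its left, z up. A white ribbed wheel stands out of a slot in the top on the right (y -25 mm); a round start button is on the left (y +45 mm).
- wheel_axle (a point): Centre of the wheel, 60 mm above the worktop, timer's axes; the axle lies along timer y. Drum of radius 30 mm, 36 mm wide, with eight ribs 4 mm thick, 45 degrees apart, out to radius 45 mm. One rib, the thick one, has a 12 mm round bar along its edge; all are the same white plastic. Axle blocks beside the wheel reach 8 mm above this point.
- wheel_top (a point): Middle of the edge of the rib that points straight up when the wheel is at rest: 45 mm above the axle, 105 mm above the worktop. The ribs before and after it are then at least 11 mm lower, so a fingertip 8 mm below this height, in front of (timer -x) the upright rib, meets only that rib; a level sweep to timer +x, ending with the tip's leading face 27 mm past this point, turns one click.
- fins (a point): Point midway between two black pointer fins (each 22 x 4 x 12 mm high) that stand on the timer's top either side of the slot's far end, 48 mm beyond the axle. The thick rib must lie level, pointing here.
- wheel (a joint): Turn, rad: angle of the thick rib from straight up, growing as the wheel's top goes to timer +x. -1.571: level to the front; +1.571: level to the far side, between the fins (wanted). It clicks to rest every 0.785 rad, and falls into the next rest once past half way; takes about 4 N at a rib's edge. Starts at rest one to four clicks short of the wanted setting. Stops at -2.2 and +2.6.
- start_button (a joint): Travel of the start button, m: 0 up, 0.006 all the way down. It moves straight down, needs 4 N to go fully down and springs back when let go.
- start_button_top (a point): Centre of the top face of the start button, a white disc of 28 mm diameter in a grey housing, at x = -25, y = +45 mm of the timer.
- softener: Bystander: white bottle 56 mm diameter, 150 mm tall, about 150 to 230 mm beside the timer's centre, left or right. Origin: centre of its underside.
- carton: Bystander: green detergent carton 55 x 90 x 80 mm high, beyond the timer's far side. Origin: centre of its underside.
- cup: Bystander: clear plastic dosing cup 70 mm diameter, 80 mm tall, beside the timer on the side where the bottle is not. Origin: centre of its underside.
Mind the look-alikes: they are no part of the job. Of the things like the timer, leave any that is yellow; of the rest the larger one is meant.

How it is judged:
By the outcome, as a careful person would: the job done as asked, in the order asked, and still so for the second after the job is handed in, with the robot touching nothing.
It also fails if it takes over 48 s, if anything falls off the work surface, if the arm or the gripper's body presses on something with over 40 N, if the wrist force passes 120 N, or if a joint passes its speed limit or range.

### The arm

A 6-joint arm with a two-finger parallel gripper is mounted at the origin on the work surface. World frame = base frame: x ahead of the robot, y to its left, z up, the work surface at z = 0. Lengths are in m, angles in rad, forces in N, time in s.
With the tool pointing down it reaches from about 0.25 to 0.725 m from the base axis. Payload 4 kg.
Tool frame: the origin (TCP) lies midway between the tips of the shut fingers; the grasp point (between the pads) lies 19 mm behind it (bot.grip_point_offset is the distance from the TCP to the grasp point, in m); z points along the fingers, y is the line along which they close (so a half turn about z gives the same grasp; the last joint's range is limited). The gripper opens to 85 mm and grips with 20 to 120 N. Pads are 22 mm wide; open, the fingers measure 114 mm over their backs; the gripper's body (76 mm by 85 mm) begins 54 mm behind the grasp point. The pads swing forward as they close: fully open they stand 13 mm farther back than shut.
Start: joints at [-1.292, 0.241, 0.005, 1.335, 0, 1.571], TCP at [0.138, -0.481, 0.231] pointing down, gripper open.
Joint ranges: [-2.72, 2.72], [-1.05, 1.87], [-1.09, 1.28], [-1.99, 2.15], [-1.42, 1.44], [-3.14, 3.14]. Speed limits (rad/s): [2.79, 2.79, 3.14, 3.14, 3.14, 3.14].

### API

Orientations are given as a unit quaternion [x, y, z, w].
In Python, from workcell import bot gives the robot as it stands.
- The arm moves only by the tool step_arm, never from a script. Its argument "targets" is text: rows parted by semicolons, each of 7 numbers parted by spaces: the opening, from -1 (shut) to 1 (fully open), so that 0 is half open, then the shift along the world's x, y, z normalised to -1 to 1, where 1 is 0.5 m, then the turn, a rotation vector about the world's x, y, z normalised to -1 to 1, where 1 is pi/4 rad. In form: gripper x y z wx wy wz; .... A call has 1 to 10 rows; each row is the pose to reach, as a shift and turn from the pose commanded when the call began; what a row does not reach only later rows make up. A row lasts 1/12 s, in which the tool goes at most 41.7 mm and 7.16 degrees, less where a joint would pass 70% of its speed; a pose out of reach is approached as far as the arm can. A call with a number of a shift or a turn outside -1 to 1 is refused whole. A call with a gripper value outside its range is refused whole. The fingers move at their own pace and stop on an object; the grip force is fixed at half the most. Time passes only in rows, so rows that repeat a pose let the fingers close. It gives the time, the measured TCP pose, the force, the opening and the grip force at its end, in the units of the state.
- bot.get_obs(): the state, without advancing time (a new reading comes with each control period).
- bot.camera(name): name is "side" or "top"; returns the picture (480x640x3 uint8, red, green, blue); there is no depth.
- bot.camera_info(name): a dict with "vertical_fov" (degrees; the focal length in pixels is half the picture's height over the tangent of half this angle, whatever the lens; pixels are square), "cx", "cy" (the principal point, pixels), "pose" (4x4, takes a point from camera to world coordinates). Camera axes: x right, y up, looking along -z (the intrinsics and any distortion apply to the point x, -y, -z); pixel columns grow to the right and rows downward; lengths in m; the calibration is good to about 2 mm. A picture is of the moment at which its call begins. camera_info takes no time and is no camera call.
- bot.job_done(): hands the job in; it is judged then, once.
The state is a dict: "clock": time; "joint_pos": joint angles; "joint_vel": joint speeds; "tau": joint torques, N m; "eef_pos": TCP position; "tool_rot": TCP orientation; "ft_force": force on the tool from outside, world axes, zero at the start; "ft_torque": the same for the moment, N m; "grip_width": finger opening in m; "grasp_force": force on a finger pad.
Only numpy, scipy, OpenCV 4.12 (cv2) and the standard library are available. Lean on these libraries where they do the work, as an engineer would, in place of code of your own. Each camera call takes 0.05 s, during which the arm holds its last target. There are 200 camera calls.

## Working session

There is one attempt and no reset: what is moved stays moved. The work goes in short steps, Python scripts to look and compute and a tool call to move; the robot and the scene stay as the last step left them, time stands still between calls to the robot, and variables do not carry over. Pictures are saved under pics/ and viewed, at most 10 in all, crops included, and the job is handed in when it is done.

Besides the shell and the picture viewer there is one more tool, called after "Emit:" as a command line: name --argument value ..., lists and objects as JSON in quotes. step_arm: Moves the arm, as the interface text tells. Scaled input: -1 to 1 covers 0.5 m each way for a shift and pi/4 rad each way for a turn. Its arguments: {"type":"object","properties":{"targets":{"type":"string"}},"required":["targets"]}

```bash
ls; mkdir -p pics; python3 - <<'E'
from workcell import bot
import cv2
for n in("side","top"):
    cv2.imwrite(f"pics/{n}0.png",bot.camera(n)[:,:,::-1]); print(n,bot.camera_info(n))
o=bot.get_obs();print(o)
E
```

```text
pics
side {'vertical_fov': 56.56667425054379, 'cx': 317.24168231809824, 'cy': 240.89074607381565, 'pose': array([[ 0.9000753 ,  0.22626792, -0.37238056,  0.30511166],
       [-0.43530275,  0.42889793, -0.79155422, -0.50844982],
       [-0.01939007,  0.87455668,  0.48453548,  0.43486733],
       [ 0.        ,  0.        ,  0.        ,  1.        ]])}
top {'vertical_fov': 57.97396246067551, 'cx': 325.02187287020973, 'cy': 241.34451957116787, 'pose': array([[ 0.00101654,  0.98866875, -0.15011022,  0.41500105],
       [-0.99998382,  0.00184517,  0.00538099,  0.02542985],
       [ 0.00559699,  0.15010232,  0.98865462,  0.86879937],
       [ 0.        ,  0.        ,  0.        ,  1.        ]])}
{'clock': 0.1, 'joint_pos': array([-1.29201113e+00,  2.41369971e-01,  3.87257849e-03,  1.33519153e+00,
       -2.74995701e-05,  1.57079598e+00]), 'joint_vel': array([ 6.58076241e-04, -1.27139395e-03,  3.20196977e-03, -8.91329287e-04,
        2.56546305e-04,  1.48082624e-05]), 'tau': array([-7.32329609e-04, -3.73137510e+01,  2.53009862e+01,  1.07825841e-02,
       -3.60077775e-05, -5.85941578e-06]), 'eef_pos': array([ 0.13743296, -0.48016301,  0.23049102]), 'tool_rot': array([ 9.90300103e-01,  1.38941752e-01, -1.45096326e-04, -9.35208255e-04]), 'ft_force': array([-0.32328932, -0.27176057, -0.76620605]), 'ft_torque': array([-0.01067054,  0.00208285,  0.01366466]), 'grasp_force': 0.0, 'grip_width': 0.08523521283033225}
```

View pics/side0.png

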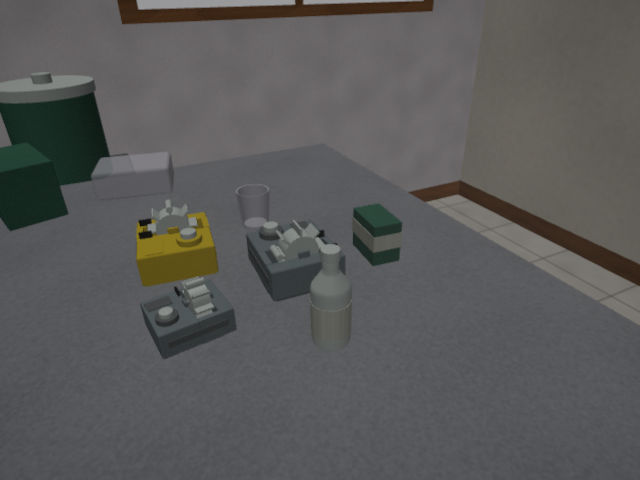

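View pics/top0.png

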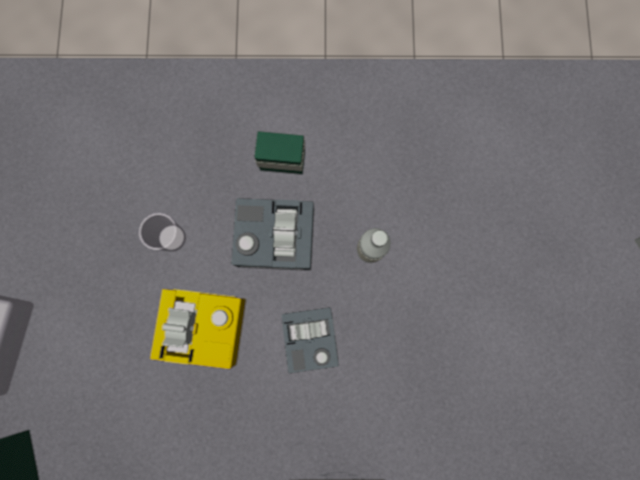

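Candidates in the top view are the large grey timer (273,233), the small grey one (311,340) and the yellow one (197,328). The large grey one fits: wheel on the right (284,232), button on the left (246,243), fins at the far end. The bottle is at (374,243), the cup at (160,232) and the carton at (280,150).

```bash
python3 - <<'E'
import cv2
a=cv2.imread("pics/top0.png")[190:275,225:325];cv2.imwrite("pics/tc.png",cv2.resize(a,None,fx=7,fy=7,interpolation=cv2.INTER_CUBIC))
a=cv2.imread("pics/side0.png")[210:300,240:350];cv2.imwrite("pics/sc.png",cv2.resize(a,None,fx=6.5,fy=6.5,interpolation=cv2.INTER_CUBIC))
E
```

```text
(no output)
```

View pics/tc.png

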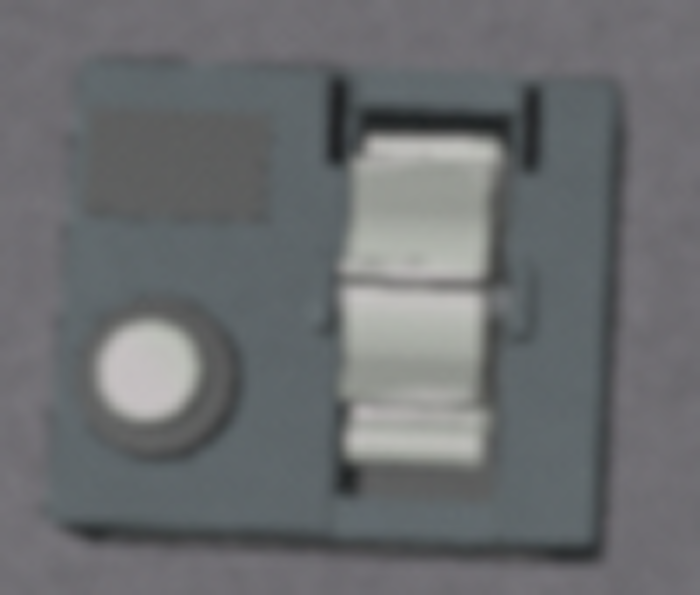

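View pics/sc.png

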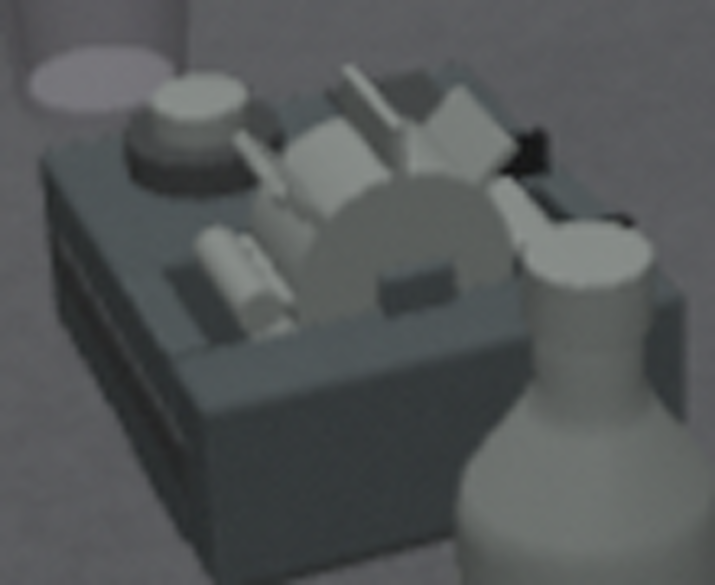

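The crops confirm the large grey timer. The thick rib, the round bar, lies level at the front (top crop (415,435), side crop (245,275)), so wheel = -1.571 and four clicks are needed. Next I'll triangulate.

```bash
cat > h.py <<'E'
import numpy as np
from workcell import bot
def ray(n,u,v):
    i=bot.camera_info(n);f=240/np.tan(np.radians(i["vertical_fov"])/2);T=i["pose"]
    d=T[:3,:3]@[(u-i["cx"])/f,-(v-i["cy"])/f,-1];return T[:3,3],d/np.linalg.norm(d)
def tri(a,b):
    (o,d),(p,e)=a,b;s=np.linalg.lstsq(np.c_[d,-e],p-o,rcond=None)[0]
    A,B=o+s[0]*d,p+s[1]*e;return (A+B)/2,np.linalg.norm(A-B)
def plane(r,z):
    o,d=r;return o+d*(z-o[2])/d[2]
def tc(u,v):return ray("top",225+(u+.5)/7-.5,190+(v+.5)/7-.5)
def sc(u,v):return ray("side",240+(u+.5)/6.5-.5,210+(v+.5)/6.5-.5)
E
python3 - <<'E'
from h import *
np.set_printoptions(precision=4,suppress=True)
for n,t,s in [("button",(147,370),(200,97)),("ribL",(342,272),(347,70)),("ribR",(491,287),(405,130)),("FL",(57,525),(42,160)),("FR",(600,545),(205,412)),("BR",(616,85),(685,298))]:
    print(n,*tri(tc(*t),sc(*s)),plane(tc(*t),{"b":.068,"r":.105}.get(n[0],.056)))
C=[plane(tc(*p),.056)[:2] for p in [(82,65),(616,85),(600,545),(57,525)]]
C=np.array(C);print("ctr",C.mean(0),"sides",[np.linalg.norm(C[i]-C[i-1]) for i in range(4)])
x=(C[0]+C[1]-C[2]-C[3]);yaw=np.arctan2(x[1],x[0]);y=C[0]+C[3]-C[1]-C[2];print(yaw,np.arctan2(-y[0],y[1]))
c,s=np.cos(yaw),np.sin(yaw)
for n,p in [("btn",(-.025,.045)),("wheel",(0,-.025)),("fins",(.048,-.025))]: print(n,C.mean(0)+np.array([c*p[0]-s*p[1],s*p[0]+c*p[1]]))
# fins from image
print("fins img",plane(tc(432,125),.062),"bottle",plane(ray("top",379,238),.15),"cup",plane(ray("top",157,231),.08))
E
```

```text
button [0.5323 0.1678 0.0779] 0.0009221010160187742 [0.5343 0.1694 0.068 ]
ribL [0.5541 0.1138 0.1046] 0.0003988780160489448 [0.5542 0.1137 0.105 ]
ribR [0.5516 0.0751 0.1053] 0.0025719583725831324 [0.5504 0.0755 0.105 ]
FL [0.4936 0.1948 0.0552] 0.0007306262661018437 [0.4939 0.1945 0.056 ]
FR [0.4879 0.0488 0.0576] 0.0015645066693341344 [0.4888 0.0487 0.056 ]
BR [0.6156 0.0451 0.0556] 3.3130408810633155e-05 [0.6155 0.045  0.056 ]
ctr [0.5547 0.12  ] sides [np.float64(0.1268967641788464), np.float64(0.14689238124437098), np.float64(0.1267950205688813), np.float64(0.1459491680840376)]
-0.024850694696746025 -0.03568934421670165
btn [0.5309 0.1656]
wheel [0.5541 0.095 ]
fins [0.6021 0.0938]
fins img [0.6027 0.0949 0.062 ] bottle [ 0.53   -0.0692  0.15  ] cup [0.5535 0.3311 0.08  ]
```

Emit:
step_arm --targets "-1 0.4 0.6 0 0 0 -0.39;-1 0.4 0.6 0 0 0 -0.39;-1 0.4 0.6 0 0 0 -0.39;-1 0.4 0.6 0 0 0 -0.39;-1 0.4 0.6 0 0 0 -0.39;-1 0.4 0.6 0 0 0 -0.39;-1 0.4 0.6 0 0 0 -0.39;-1 0.4 0.6 0 0 0 -0.39;-1 0.4 0.6 0 0 0 -0.39;-1 0.4 0.6 0 0 0 -0.39"

```text
clock: 0.93
eef_pos: [0.3398, -0.1764, 0.2311]
tool_rot: [1.0, -0.01, 0.0, -0.001]
ft_force: [-0.4, -0.2, 0.2]
grip_width: -0.0002
grasp_force: 0.0
```

Emit:
step_arm --targets "-1 0.364 0.552 0 0 0 0;-1 0.364 0.552 0 0 0 0;-1 0.364 0.552 0 0 0 0;-1 0.364 0.552 0 0 0 0;-1 0.364 0.552 0 0 0 0;-1 0.364 0.552 0 0 0 0;-1 0.364 0.552 0 0 0 0;-1 0.364 0.552 0 0 0 0;-1 0.364 0.552 0 0 0 0;-1 0.364 0.552 0 0 0 0"

```text
clock: 1.77
eef_pos: [0.5191, 0.0245, 0.2305]
tool_rot: [1.0, 0.015, -0.001, -0.016]
ft_force: [-0.5, -0.3, 0.6]
grip_width: 0.0005
grasp_force: 0.0
```

Emit:
step_arm --targets "-1 0 0 -0.08 0 0 0;-1 0 0 -0.16 0 0 0;-1 0 0 -0.2 0 0 0;-1 0 0 -0.2 0 0 0;-1 0 0 -0.2 0 0 0"

```text
clock: 2.18
eef_pos: [0.5171, 0.0239, 0.1307]
tool_rot: [1.0, 0.014, -0.002, -0.016]
ft_force: [-0.3, 0.3, 1.2]
grip_width: 0.0
grasp_force: 0.0
```

```bash
python3 - <<'E'
from workcell import bot
import cv2
o=bot.get_obs();print(o["eef_pos"],o["tool_rot"])
a=bot.camera("side")[130:310,220:400,::-1];b=bot.camera("top")[170:290,205:345,::-1]
a=cv2.resize(a,(540,540),interpolation=2);cv2.imwrite("pics/pre.png",a)
E
```

```text
[0.51709846 0.02392015 0.13067214] [ 0.99976975  0.01445569 -0.00234818 -0.01568351]
```

View pics/pre.png

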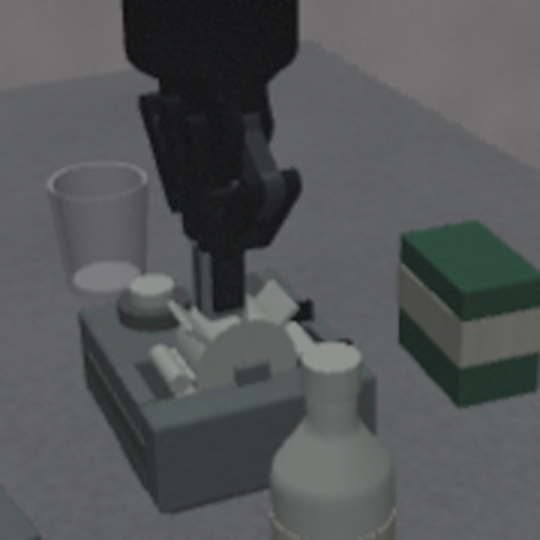

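The finger hangs over the timer, tip near full-image pixel (295,233). The timer hasn't moved and the wheel is untouched. The measured y is short of what I asked, so I'll check the pose by projection.

```bash
cat >> h.py <<'E'
def proj(n,p):
    i=bot.camera_info(n);f=240/np.tan(np.radians(i["vertical_fov"])/2);T=i["pose"]
    q=T[:3,:3].T@(np.array(p)-T[:3,3]);return i["cx"]-f*q[0]/q[2],i["cy"]+f*q[1]/q[2]
E
python3 - <<'E'
from h import *
o=bot.get_obs();print(o["joint_pos"],o["eef_pos"],proj("side",o["eef_pos"]),proj("top",o["eef_pos"]))
import cv2
cv2.imwrite("pics/t2.png",cv2.resize(bot.camera("top")[150:300,200:350,::-1],(600,600),interpolation=2))
E
```

```text
[ 0.02813265  0.34197584 -0.12029419  1.10632347  0.03158127  3.14047176] [0.5197316  0.0242124  0.13329061] (np.float64(294.6202947849646), np.float64(231.74966840239404)) (np.float64(323.39333279878844), np.float64(245.34480147879287))
```

Emit:
step_arm --targets "-1 0 0 0 0 0 0;-1 0 0 0 0 0 0"

```text
clock: 2.5
eef_pos: [0.5198, 0.0246, 0.1331]
tool_rot: [1.0, 0.015, 0.001, -0.016]
ft_force: [-0.6, -0.5, 0.8]
grip_width: -0.0002
grasp_force: 0.0
```

Joint 6 hit its limit, so I'll raise the finger and turn it half round, which is an equivalent fingertip.

Emit:
step_arm --targets "-1 0 0 0.06 0 0 0;-1 0 0 0.14 0 0 0;-1 0 0 0.14 0 0 0.16;-1 0 0 0.14 0 0 0.32;-1 0 0 0.14 0 0 0.48;-1 0 0 0.14 0 0 0.64;-1 0 0 0.14 0 0 0.8;-1 0 0 0.14 0 0 0.96;-1 0 0 0.14 0 0 1;-1 0 0 0.14 0 0 1"

```text
clock: 3.33
eef_pos: [0.519, 0.0247, 0.2022]
tool_rot: [0.918, 0.397, -0.006, -0.014]
ft_force: [-1.0, -0.1, -0.7]
grip_width: 0.0
grasp_force: 0.0
```

Emit:
step_arm --targets "-1 0 0 0 0 0 1;-1 0 0 0 0 0 1;-1 0 0 0 0 0 1;-1 0 0 0 0 0 1;-1 0 0 0 0 0 1;-1 0 0 0 0 0 1;-1 0 0 0 0 0 1;-1 0 0 0 0 0 1"

```text
clock: 4.0
eef_pos: [0.5188, 0.0247, 0.2019]
tool_rot: [0.697, 0.717, -0.011, -0.01]
ft_force: [-0.1, 0.2, -0.3]
grip_width: 0.0
grasp_force: 0.0
```

Emit:
step_arm --targets "-1 0 0.14 0 0 0 1;-1 0 0.14 0 0 0 1;-1 0 0.14 0 0 0 1;-1 0 0.14 0 0 0 1;-1 0 0.14 0 0 0 1;-1 0 0.14 0 0 0 1;-1 0 0.14 0 0 0 1;-1 0 0.14 0 0 0 1;-1 0 0.14 0 0 0 1"

```text
clock: 4.75
eef_pos: [0.5187, 0.0947, 0.2016]
tool_rot: [0.37, 0.929, -0.015, -0.005]
ft_force: [0.0, 0.3, -0.5]
grip_width: 0.0003
grasp_force: 0.0
```

Emit:
step_arm --targets "-1 0 0 0 0 0 0.92;-1 0 0 0 0 0 0.92;-1 0 0 0 0 0 0.92;-1 0 0 0 0 0 0.92;-1 0 0 0 0 0 0.92;-1 0 0 0 0 0 0.92;-1 0 0 0 0 0 0.92;-1 0 0 0 0 0 0.92;-1 0 0 0 0 0 0.92"

```text
clock: 5.5
eef_pos: [0.5186, 0.0946, 0.2014]
tool_rot: [0.018, 1.0, -0.016, 0.0]
ft_force: [-1.2, -0.0, -0.6]
grip_width: -0.0002
grasp_force: 0.0
```

```bash
python3 - <<'E'
from h import *
from scipy.spatial.transform import Rotation as R
o=bot.get_obs();A=R.from_quat(o["tool_rot"]);print(o["joint_pos"],o["eef_pos"],"\n",A.as_matrix())
c=-.03;T=R.from_matrix(np.c_[[-np.cos(c),-np.sin(c),0],[-np.sin(c),np.cos(c),0],[0,0,-1]])
print("turn",(T*A.inv()).as_rotvec()/(np.pi/4))
E
```

```text
[ 0.19815029  0.31351738  0.02480455  1.28831788 -0.03091082  0.23417798] [0.51862364 0.09456472 0.20143682] 
 [[-9.99354553e-01  3.59231925e-02 -2.54167467e-05]
 [ 3.59061350e-02  9.98857720e-01 -3.15278264e-02]
 [-1.10719246e-03 -3.15083895e-02 -9.99502874e-01]]
turn [4.01491069e-02 8.67018715e-05 7.55137062e-03]
```

Emit:
step_arm --targets "-1 0.01 0 -0.08 0.04 0 0;-1 0.01 0 -0.15 0.04 0 0;-1 0.01 0 -0.19 0.04 0 0;-1 0.01 0 -0.208 0.04 0 0;-1 0.01 0 -0.208 0.04 0 0;-1 0.01 0 -0.208 0.04 0 0"

```text
clock: 6.0
eef_pos: [0.524, 0.0947, 0.0979]
tool_rot: [0.017, 1.0, -0.0, 0.0]
ft_force: [0.2, -0.5, 0.2]
grip_width: -0.0001
grasp_force: 0.0
```

```bash
python3 - <<'E'
from h import *
import cv2
o=bot.get_obs();print(o["eef_pos"],o["tool_rot"],o["ft_force"])
a=cv2.resize(bot.camera("side")[195:295,230:330,::-1],(500,500),interpolation=2)
b=cv2.resize(bot.camera("top")[185:285,225:285+0,::-1],(300,500),interpolation=2)
b=cv2.resize(bot.camera("top")[185:285,250:310,::-1],(300,500),interpolation=2)
cv2.imwrite("pics/pre2.png",np.hstack([a,b]))
E
```

```text
[0.52401731 0.09473598 0.09785794] [ 1.68302620e-02  9.99858352e-01 -6.55302213e-05  1.15950117e-04] [ 0.15715814 -0.51173049  0.17154056]
```

View pics/pre2.png

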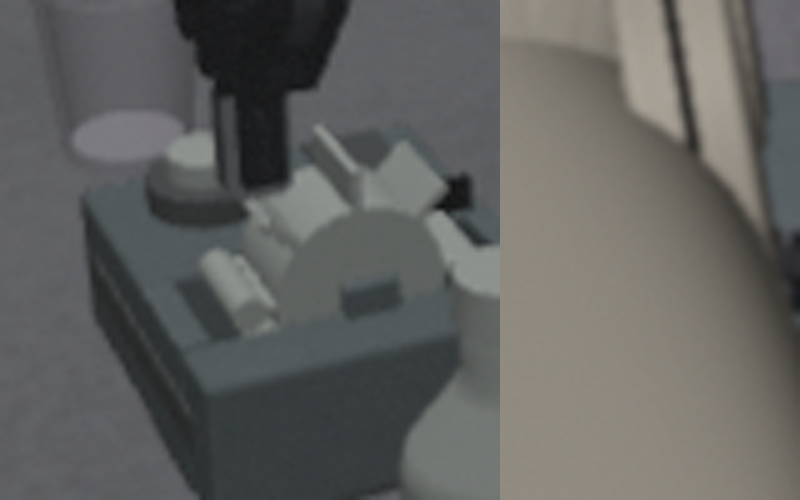

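The finger stands in front of the upright rib (side panel, tip at (250,185)) and clear of the front 45° rib. First sweep.

Emit:
step_arm --targets "-1 0.015 0 0 0 0 0;-1 0.03 0 0 0 0 0;-1 0.045 -0.001 0 0 0 0;-1 0.06 -0.002 0 0 0 0;-1 0.075 -0.002 0 0 0 0;-1 0.091 -0.003 0 0 0 0;-1 0.091 -0.003 0 0 0 0;-1 0.091 -0.003 0 0 0 0"

```text
clock: 6.82
eef_pos: [0.5701, 0.0929, 0.0972]
tool_rot: [0.017, 1.0, -0.0, 0.0]
ft_force: [-0.2, 0.2, -0.0]
grip_width: -0.0001
grasp_force: 0.0
```

Emit:
step_arm --targets "-1 0 0 0.04 0 0 0;-1 0 0 0.08 0 0 0;-1 -0.07 0.003 0.08 0 0 0;-1 -0.091 0.003 0.08 0 0 0;-1 -0.091 0.003 0.08 0 0 0"

```text
clock: 7.23
eef_pos: [0.5209, 0.0944, 0.1376]
tool_rot: [0.016, 1.0, -0.0, -0.001]
ft_force: [0.4, -0.4, 0.3]
grip_width: -0.0
grasp_force: 0.0
```

```bash
cat > snap.py <<'E'
from h import *
import cv2,sys
o=bot.get_obs();print(o["clock"],o["eef_pos"],o["ft_force"])
a=cv2.resize(bot.camera("side")[195:295,230:330,::-1],(500,500),interpolation=2)
cv2.imwrite(f"pics/{sys.argv[1]}.png",a)
E
python3 snap.py c1
```

```text
7.2333 [0.52087602 0.09444728 0.13760229] [ 0.40913234 -0.36623694  0.32299952]
```

View pics/c1.png

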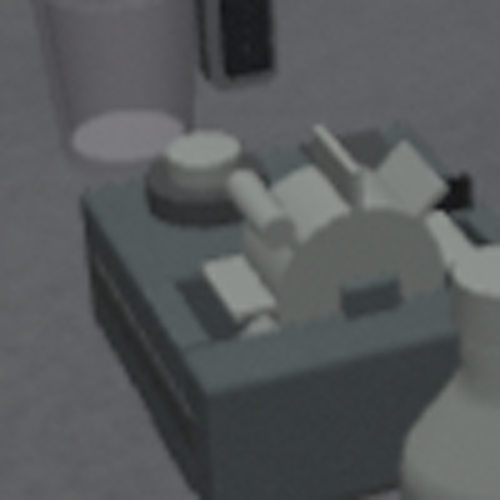

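Exactly one click: the bar now sits at -45° (side crop (255,205)) and the timer hasn't moved. Second click.

Emit:
step_arm --targets "-1 0.004 0 -0.04 0 0 0;-1 0.004 0 -0.07 0 0 0;-1 0.004 0 -0.08 0 0 0;-1 0.004 0 -0.08 0 0 0;-1 0.018 0 -0.08 0 0 0;-1 0.033 -0.001 -0.08 0 0 0;-1 0.048 -0.002 -0.08 0 0 0;-1 0.063 -0.002 -0.08 0 0 0;-1 0.077 -0.003 -0.08 0 0 0;-1 0.091 -0.003 -0.08 0 0 0"

```text
clock: 8.12
eef_pos: [0.5714, 0.093, 0.098]
tool_rot: [0.017, 1.0, -0.0, 0.002]
ft_force: [-1.0, -0.3, 0.2]
grip_width: 0.0001
grasp_force: 0.0
```

Emit:
step_arm --targets "-1 0 0 0 0 0 0;-1 0 0 0 0 0 0;-1 0 0 0.04 0 0 0;-1 0 0 0.08 0 0 0;-1 -0.07 0.003 0.08 0 0 0;-1 -0.1 0.003 0.08 0 0 0;-1 -0.1 0.003 0.08 0 0 0"

```text
clock: 8.7
eef_pos: [0.5158, 0.0945, 0.1378]
tool_rot: [0.016, 1.0, -0.0, -0.001]
ft_force: [-0.2, -1.0, -0.3]
grip_width: 0.0002
grasp_force: 0.0
```

```bash
python3 snap.py c2
```

```text
8.7 [0.51580571 0.09452065 0.13775176] [-0.20523519 -0.99932739 -0.29933408]
```

View pics/c2.png

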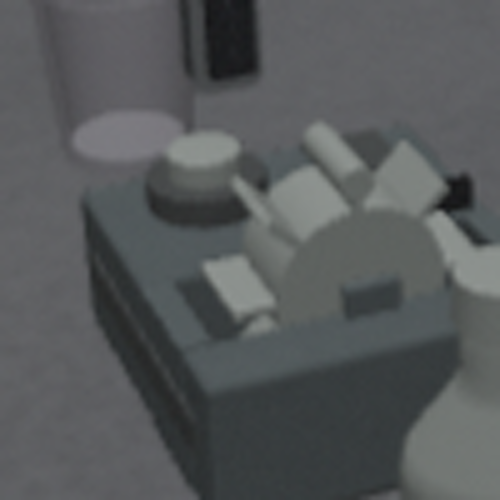

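Second click made: the bar is upright (side crop (340,160)). Third click.

Emit:
step_arm --targets "-1 0.002 0 -0.04 0 0 0;-1 0.002 0 -0.07 0 0 0;-1 0.002 0 -0.08 0 0 0;-1 0.002 0 -0.08 0 0 0;-1 0.018 0 -0.08 0 0 0;-1 0.033 -0.001 -0.08 0 0 0;-1 0.048 -0.002 -0.08 0 0 0;-1 0.063 -0.002 -0.08 0 0 0;-1 0.08 -0.003 -0.08 0 0 0;-1 0.1 -0.003 -0.08 0 0 0"

```text
clock: 9.58
eef_pos: [0.5708, 0.093, 0.0977]
tool_rot: [0.016, 1.0, -0.0, 0.001]
ft_force: [0.4, -0.5, 0.6]
grip_width: -0.0
grasp_force: 0.0
```

Emit:
step_arm --targets "-1 0 0 0 0 0 0;-1 0 0 0 0 0 0;-1 0 0 0.04 0 0 0;-1 0 0 0.08 0 0 0;-1 -0.07 0.003 0.08 0 0 0;-1 -0.096 0.003 0.08 0 0 0;-1 -0.096 0.003 0.08 0 0 0"

```text
clock: 10.17
eef_pos: [0.518, 0.0945, 0.1376]
tool_rot: [0.016, 1.0, -0.0, -0.001]
ft_force: [-0.3, 0.5, -0.4]
grip_width: -0.0002
grasp_force: 0.0
```

```bash
python3 snap.py c3
```

```text
10.1667 [0.51799601 0.09445893 0.13758283] [-0.2854323   0.53979607 -0.37442232]
```

View pics/c3.png

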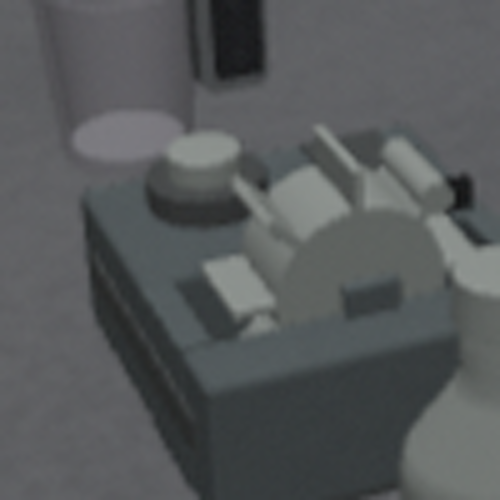

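Third click made: the bar is at +45° (side crop (415,175)) with a thin rib upright. Fourth and last click.

Emit:
step_arm --targets "-1 0.004 0 -0.04 0 0 0;-1 0.004 0 -0.07 0 0 0;-1 0.004 0 -0.08 0 0 0;-1 0.004 0 -0.08 0 0 0;-1 0.018 0 -0.08 0 0 0;-1 0.033 -0.001 -0.08 0 0 0;-1 0.048 -0.002 -0.08 0 0 0;-1 0.063 -0.002 -0.08 0 0 0;-1 0.08 -0.003 -0.08 0 0 0;-1 0.096 -0.003 -0.08 0 0 0"

```text
clock: 11.05
eef_pos: [0.5709, 0.093, 0.0976]
tool_rot: [0.017, 1.0, -0.0, 0.001]
ft_force: [0.1, 0.0, 0.4]
grip_width: -0.0003
grasp_force: 0.0
```

Emit:
step_arm --targets "-1 0 0 0 0 0 0;-1 0 0 0 0 0 0;-1 0 0 0.04 0 0 0;-1 0 0 0.08 0 0 0;-1 -0.07 0.003 0.08 0 0 0;-1 -0.1 0.003 0.08 0 0 0;-1 -0.1 0.003 0.08 0 0 0"

```text
clock: 11.63
eef_pos: [0.5159, 0.0945, 0.1378]
tool_rot: [0.016, 1.0, -0.0, -0.001]
ft_force: [0.4, -0.8, -0.6]
grip_width: -0.0
grasp_force: 0.0
```

```bash
python3 snap.py c4; python3 - <<'E'
from h import *
for p in[(147,370),(200,97)]:pass
print(tri(tc(147,370),sc(200,97)))
E
```

```text
11.6333 [0.51588982 0.0945247  0.1377504 ] [ 0.39525822 -0.7632958  -0.59727957]
(array([0.53234809, 0.16775929, 0.07785991]), np.float64(0.0009221010160187742))
```

View pics/c4.png

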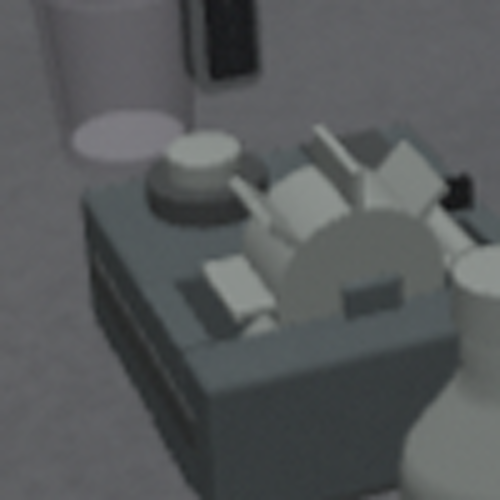

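The side crop shows the same pattern as the start with the bar gone from +45°. A level rib shows beside the bottle cap at (450,230). I'll confirm the bar numerically against the thin-rib frames while the finger moves above the button.

Emit:
step_arm --targets "-1 0.01 0.05 0 0 0 0;-1 0.02 0.11 0 0 0 0;-1 0.033 0.145 0 0 0 0;-1 0.033 0.145 -0.05 0 0 0;-1 0.033 0.145 -0.09 0 0 0;-1 0.033 0.145 -0.105 0 0 0;-1 0.033 0.145 -0.105 0 0 0"

```text
clock: 12.27
eef_pos: [0.5344, 0.1667, 0.0824]
tool_rot: [0.016, 1.0, -0.001, -0.002]
ft_force: [-0.3, -0.6, 0.2]
grip_width: -0.0
grasp_force: 0.0
```

```bash
python3 - <<'E'
from h import *
import cv2
o=bot.get_obs();print(o["eef_pos"],o["ft_force"])
u=np.array([1,-.03,0]);w=np.array([.03,1,0]);ax=np.array([.5541,.095,.06])
for a in (90,135):
  for y in(.018,0,-.018):
    r=np.radians(a);print(a,y,"crop",(np.array(proj("side",ax+u*.039*np.sin(r)+w*y+[0,0,.039*np.cos(r)]))-[230,195])*5)
I=[cv2.imread(f"pics/c{i}.png",0).astype(int) for i in(1,2,3,4)]
for i in (0,1,2):
    d=np.abs(I[3]-I[i])[190:290,420:480];print(i+1,"max",d.max())
    print(d[::8,::6])
E
```

```text
[0.53436697 0.16668918 0.08237005] [-0.27529431 -0.6289349   0.22954378]
90 0.018 crop [427.50685452 219.50812343]
90 0 crop [448.75107013 242.16476476]
90 -0.018 crop [470.81257256 265.69303038]
135 0.018 crop [399.65422302 294.64597309]
135 0 crop [420.12203414 318.42927809]
135 -0.018 crop [441.36755187 343.11626708]
1 max 82
[[ 1  1  1  1  2  3  4  2  4  7]
 [ 0  1  1  1  1  1  1  1  9  5]
 [ 0  2 32 77 21  5  2  1  2  1]
 [ 1  4  7  4 10 14  1  1  1  1]
 [ 1  8  6  0  1 10 18  1  1  1]
 [ 1  5 18  7  0  2 11 21  7  1]
 [ 1  0  8 18 12  3  1  9 34 14]
 [ 1  1  0 11 23 15  3  1  5 10]
 [ 0  1  0  6 18 21 19 18 12  2]
 [ 1  0  1  2  2 10 11  1  0  0]
 [ 0  0  0  0  2  0  0  1  0  0]
 [ 1  0  0  1  2  2  1  1  1  0]
 [ 0  1  0  0  0  0  0  0  1  0]]
2 max 72
[[ 1  0  0  1  2  1  1  4  4  1]
 [ 0  1  2  0  1  0  1  2  1  0]
 [ 2  0 28 67 21  5  1  0  0  2]
 [ 1  2 19  4 10 15  0  1  0  2]
 [ 2  9  5  0  2  3 15  1  1  1]
 [ 2  3 10  7  0  0 10 19  9  1]
 [ 1  1  6 17 12  2  2  6 21 15]
 [ 1  1  0 11 23 14  3  1  5  9]
 [ 1  0  2  1 11 22 20 18 12  1]
 [ 1  0  2  0  1  9 11  0  0  1]
 [ 1  1  0  0  0  3  0  0  1  0]
 [ 1  0  0  0  1  0  1  1  1  0]
 [ 1  0  0  1  0  0  0  0  1  0]]
3 max 73
[[12 16 31 17  2 32  5  3  3  0]
 [36 32 13 13 55 71 12  1  1  1]
 [20 14 12  9 51 47  5  2  1  1]
 [ 0  0 14 26 18 14  0  1  0  2]
 [ 2  5  6  0  1 11 17  1  1  0]
 [ 0  2 10  8  0  2 11 21  6  1]
 [ 0  1  5 18 12  3  1  9 35 14]
 [ 1  0  1 10 23 14  2  2  5 11]
 [ 0  0  1  1 12 22 20 18 12  1]
 [ 1  1  1  2  1 12 11  0  0  1]
 [ 1  1  0  1  1  1  0  1  1  1]
 [ 1  1  0  1  0  1  0  1  0  0]
 [ 0  1  0  0  0  1  0  1  1  1]]
```

The far level rib differs from every thin-rib frame exactly along the projected 90° bar line, (427,219) to (470,265). So the bar lies level between the fins. Now press.

Emit:
step_arm --targets "-1 -0.003 0 -0.004 0 0 0;-1 -0.003 0 -0.008 0 0 0;-1 -0.003 0 -0.012 0 0 0;-1 -0.003 0 -0.016 0 0 0;-1 -0.003 0 -0.016 0 0 0"

```text
clock: 12.68
eef_pos: [0.5348, 0.1671, 0.0775]
tool_rot: [0.017, 1.0, 0.0, 0.001]
ft_force: [1.2, 0.3, 1.5]
grip_width: -0.0
grasp_force: 0.7
```

Emit:
step_arm --targets "-1 0 0 -0.004 0 0 0;-1 0 0 -0.008 0 0 0;-1 0 0 -0.008 0 0 0"

```text
clock: 12.93
eef_pos: [0.5348, 0.1672, 0.0732]
tool_rot: [0.016, 1.0, 0.0, 0.001]
ft_force: [1.8, -0.6, 3.8]
grip_width: 0.0001
grasp_force: 1.6
```

Emit:
step_arm --targets "-1 0 0 -0.003 0 0 0;-1 0 0 -0.006 0 0 0;-1 0 0 -0.006 0 0 0"

```text
clock: 13.18
eef_pos: [0.5349, 0.1672, 0.0719]
tool_rot: [0.016, 1.0, 0.0, 0.001]
ft_force: [-1.1, -0.4, 11.9]
grip_width: -0.0001
grasp_force: 6.1
```

The force jumped to 12 N after about 6 mm of travel, so the button is bottomed. One small extra push, then release and retreat.

Emit:
step_arm --targets "-1 0 0 -0.002 0 0 0;-1 0 0 -0.002 0 0 0;-1 0 0 -0.002 0 0 0;-1 0 0 0.01 0 0 0;-1 0 0 0.04 0 0 0;-1 0 0 0.1 0 0 0;-1 0 0 0.18 0 0 0;-1 0 0 0.26 0 0 0;-1 0 0 0.26 0 0 0;-1 0 0 0.26 0 0 0"

```text
clock: 14.02
eef_pos: [0.5355, 0.1678, 0.2025]
tool_rot: [0.016, 1.0, 0.001, 0.003]
ft_force: [0.5, -0.4, -0.3]
grip_width: -0.0004
grasp_force: 0.0
```

```bash
python3 snap.py c5; python3 - <<'E'
import cv2,numpy as np
a=cv2.imread("pics/c4.png",0).astype(int);b=cv2.imread("pics/c5.png",0).astype(int)
d=np.abs(a-b);print("changed px below row 130:",(d[130:]>15).sum(),d[100:230,140:270].max(),d[190:290,420:480].max(), (a[130:]-b[130:]).mean())
ys,xs=np.where(d>15);print(ys.min(),ys.max(),xs.min(),xs.max())
E
```

```text
14.0167 [0.53551106 0.16779697 0.20247933] [ 0.48028671 -0.38285839 -0.26099835]
changed px below row 130: 32 18 11 2.0602918918918918
0 234 178 267
```

The picture is unchanged from before the press: the button is back up, and the wheel and timer haven't moved. The arm is clear, so I'm handing in.

```bash
python3 -c "
from workcell import bot
print(bot.job_done())"
```

```text
the job is handed in; nothing more can be done
None
```

I turned the wheel four clicks so the thick rib lies level between the fins, then pressed the start button fully (about 12 N) and let it spring back; the timer did not move, and I handed the job in at about 14 s.

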